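# Set out the viewing batch at the microscope

### The job

Set out the next viewing batch on the grey mat: the green-lidded dish in the middle of the steel disc with the yellow-lidded dish squarely on top of it, and the black lens can standing midway between the centres of the steel disc and the cork ring. Lay the blue slide box flat straight behind the cork ring (towards the mat's far edge, front and back being taken as the mat lies), centred on the ring, its long side parallel to the mat's long edges and a gap of about 40 mm between it and the ring. Everything ends upright, released and at rest; leave the red-lidded dish and the amber jar where they are.

Things in the scene. Friction and masses are not known exactly. Their poses are not given: they have to be found in the camera images.
- mat: Grey-green thin bench mat, 360 mm by 220 mm, 2 mm thick, fixed. Origin at the middle of its underside (on the bench, height 0). Its x axis runs across it, from the edge nearest the robot to the far edge (front to back); its y axis runs along its long edges; it may be turned a little (up to 0.2 rad).
- disc: Round bright steel disc, 90 mm diameter, 12 mm thick, fixed on the mat (its top is 14 mm over the bench). Origin at the centre of its underside; axes parallel to the mat's. It and the cork ring stand 220 mm apart centre to centre, each 110 mm left or right of the mat's middle and 50 mm nearer to the mat's front edge; which is left varies.
- ring: Brown cork ring (a flask stand), 70 mm outer and 40 mm inner diameter, 18 mm high, fixed on the mat. Origin at the centre of its underside; axes parallel to the mat's.
- green_mid (a point): Green-lidded round sample dish, closed, white base: 54 mm diameter, 20 mm high, about 60 g, loose, the lid flat on top. The point is its centre, half-way up (10 mm over its underside); z up.
- yellow_mid (a point): Yellow-lidded round sample dish, closed, white base: 54 mm diameter, 20 mm high, about 60 g, loose, the lid flat on top. The point is its centre, half-way up (10 mm over its underside); z up.
- lenscan_mid (a point): Black upright cylindrical can for a microscope lens, with a silver band and a silver dot on top: 34 mm diameter, 56 mm high, about 120 g, loose. The point is its centre, half-way up (28 mm); z up.
- slidebox_mid (a point): Blue flat slide box with a white label on top: 80 mm long (its x axis), 34 mm wide (y), 24 mm high, about 70 g, loose. The point is its centre, half-way up (12 mm); z up.
- red_mid (a point): Red-lidded round sample dish, closed, white base: 54 mm diameter, 20 mm high, about 60 g, loose, the lid flat on top. The point is its centre, half-way up (10 mm over its underside); z up. Not to be moved.
- jar_mid (a point): Small round amber jar with a white cap, 42 mm diameter, 52 mm high, loose. The point is its centre, half-way up (26 mm). Not to be moved.
Things that resemble listed ones, but are neither listed nor needed, are in the scene too. What is meant by the part that bears green_mid is not pink, and is the smaller of those in its own colour. What is shaped like the part that bears slidebox_mid but pink is not meant.

How it is judged:
At the end, for the whole second after the job is handed in: Upright and at rest: green dish on the disc, within 12 mm of its centre; yellow dish on the green, within 10 mm; can on the mat midway between disc and ring, within 12 mm each way; box on the mat, centre 92 mm behind the ring's centre, within 15 mm each way, within 0.2 rad of the long edges (horizontal distance between green_mid and disc below 0.012 m and z of green_mid in the frame of disc between 0.018 and 0.026 m and horizontal distance between yellow_mid and green_mid below 0.01 m and z of yellow_mid in the frame of green_mid between 0.016 and 0.024 m and x of lenscan_mid in the frame of mat between -0.062 and -0.038 m and y of lenscan_mid in the frame of mat between -0.012 and 0.012 m and z of lenscan_mid in the frame of mat between 0.026 and 0.034 m and x of slidebox_mid in the frame of ring between 0.077 and 0.107 m and y of slidebox_mid in the frame of ring between -0.015 and 0.015 m and z of slidebox_mid in the frame of mat between 0.01 and 0.018 m and angle between the x axis of slidebox_mid and the y axis of mat, either way round below 0.2 rad and angle between each of green_mid, yellow_mid, lenscan_mid, slidebox_mid's own z axis and vertical below 0.1 rad and linear speed of each of green, yellow, lenscan, slidebox below 0.02 m/s); the robot touches nothing.
It fails at once if the red-lidded dish is disturbed (moved more than 15 mm) (distance of red_mid from where it was at the start of the episode above 0.015 m).
It fails at once if the amber jar is disturbed (moved more than 15 mm) (distance of jar_mid from where it was at the start of the episode above 0.015 m).
It also fails if it takes over 104 s, if anything falls off the work surface, if the arm or the gripper's body presses on something with over 40 N, if the wrist force passes 120 N, or if a joint passes its speed limit or range.

### The arm

A 6-joint arm with a two-finger parallel gripper is mounted at the origin on the work surface. World frame = base frame: x ahead of the robot, y to its left, z up, the work surface at z = 0. Lengths are in m, angles in rad, forces in N, time in s.
With the tool pointing down it reaches from about 0.325 to 0.925 m from the base axis. Payload 3.1 kg.
Tool frame: the origin (TCP) lies midway between the tips of the shut fingers; the grasp point (between the pads) lies behind it (manip.grasp_offset is the z of the grasp point in the tool frame, in m); z points along the fingers, y is the line along which they close (so a half turn about z gives the same grasp; the last joint's range is limited). The gripper opens to 85 mm and grips with 20 to 120 N. Pads are 22 mm wide; open, the fingers measure 114 mm over their backs; the gripper's body (76 mm by 85 mm) begins 54 mm behind the grasp point. The pads swing forward as they close: fully open they stand 13 mm farther back than shut.
Start: joints at [-1.389, 0.217, 1.613, -0, 1.311, -0.112], TCP at [0.181, -0.598, 0.231] pointing down, gripper open.
Joint ranges: [-2.75, 2.75], [-0.78, 2.1], [0.31, 2.55], [-1.13, 4.27], [0.13, 2.63], [-2.58, 2.58]. Speed limits (rad/s): [2.79, 2.79, 3.14, 3.14, 3.14, 3.14].

### API

Orientations are given as a rotation vector (axis times angle).
In Python, from workcell import manip gives the robot as it stands. The module is installed in compiled form; this text tells all that it offers.
- The arm moves only by the tool carry_out, never from a script. Its argument "targets" is a list of rows, each an object with "claw": the closure, from -1 (fully open) to 1 (shut); "slide": the shift along the tool's x, y, z in cm, a list of three; "yaw": the turn about the tool's z in rad. A call has exactly 10 rows; each row is the pose to reach, as a shift and turn from the pose commanded when the call began, along the tool's axes at that moment; what a row does not reach only later rows make up. A row lasts 1/8 s, in which the tool goes at most 62.5 mm and 10.7 degrees, less where a joint would pass 70% of its speed; a pose out of reach is approached as far as the arm can. A call with a gripper value outside its range is refused whole. The fingers move at their own pace and stop on an object; "squeeze" is the grip in N (left out, the last holds). Time passes only in rows, so rows that repeat a pose let the fingers close, or fill a call up. It gives the time, the measured TCP pose, the force, the opening and the grip force at its end, in the units of the state.
- manip.sense(): the state, without advancing time (a new reading comes with each control period).
- manip.snapshot(name): name is "side" or "top" or "wrist"; returns (picture, depth): 420x560x3 uint8, blue, green, red; 420x560 float32, m along the optical axis (not along the pixel's ray), 0 where there is no reading.
- manip.calibration(name): a dict with "fovy" (degrees; the focal length in pixels is half the picture's height over the tangent of half this angle, whatever the lens; pixels are square), "cx", "cy" (the principal point, pixels), "camera_from_world" (4x4, takes a point from world to camera coordinates). Camera axes: x right, y down, z forward; pixel columns grow to the right and rows downward; lengths in m; the calibration is good to about 2 mm. A picture is of the moment at which its call begins: read the wrist's pose just before it. calibration takes no time and is no camera call; for the wrist camera it gives the pose at the moment of the call.
- manip.sign_off(): hands the job in; it is judged then, once.
The state is a dict: "clock": time; "joints": joint angles; "qd": joint speeds; "effort": joint torques, N m; "eef_pos": TCP position; "tool_rot": TCP orientation; "ft_force": force on the tool from outside, world axes, zero at the start; "ft_torque": the same for the moment, N m; "gripper_width": finger opening in m; "grip_force": force on a finger pad.
Only numpy, scipy, OpenCV 4.12 (cv2) and the standard library are available. Lean on these libraries where they do the work, as an engineer would, in place of code of your own. Each camera call takes 0.05 s, during which the arm holds its last target. There are 200 camera calls.

## Working session

There is one attempt and no reset: what is moved stays moved. The work goes in short steps, Python scripts to look and compute and a tool call to move; the robot and the scene stay as the last step left them, time stands still between calls to the robot, and variables do not carry over. Pictures are saved under pics/ and viewed, at most 14 in all, crops included, and the job is handed in when it is done.

Besides the shell and the picture viewer there is one more tool, called after "Emit:" by a JSON object that holds its "name" and its "arguments". carry_out: Moves the arm, as the interface text tells. Its arguments: {"type":"object","properties":{"targets":{"type":"array"},"squeeze":{"type":"number"}},"required":["targets"]}

```bash
mkdir -p pics
python3 - <<'E'
from workcell import manip
import cv2,numpy as np
print(manip.sense()); print(manip.grasp_offset)
for n in("top","side"):
    p,d=manip.snapshot(n); c=manip.calibration(n); np.savez(n+"0.npz",p=p,d=d,**c)
    cv2.imwrite(f"pics/{n}0.png",p); print(n,c)
E
```

```text
{'clock': 0.0, 'joints': array([-1.38920393e+00,  2.17734073e-01,  1.61492948e+00,  3.26569622e-05,
        1.31131098e+00, -1.12190720e-01]), 'qd': array([-0.00259455, -0.00091379,  0.0002249 ,  0.00042734,  0.00056937,
        0.00150764]), 'effort': array([-8.68282277e-04, -3.96845663e+01, -3.03853476e+01, -2.17919005e-04,
        9.68516339e-03,  4.91321885e-06]), 'eef_pos': array([ 0.18087248, -0.59740437,  0.22998317]), 'tool_rot': array([-3.10540633e+00, -4.59454043e-01,  8.02094557e-05]), 'ft_force': array([-0.10625725, -0.76284558, -0.88227161]), 'ft_torque': array([-0.00071383,  0.01920747,  0.00282963]), 'grip_force': 0.0, 'gripper_width': 0.08530518485474783}
-0.0187
top {'fovy': 48.97227286667613, 'cx': 273.56052461279717, 'cy': 216.13987771364555, 'camera_from_world': array([[-2.53075958e-02, -9.99679085e-01, -1.11944250e-03,
         4.05699800e-03],
       [-9.95504031e-01,  2.53041131e-02, -9.12766437e-02,
         4.90482333e-01],
       [ 9.12756782e-02, -1.19558289e-03, -9.95824945e-01,
         1.28670822e+00],
       [ 0.00000000e+00,  0.00000000e+00,  0.00000000e+00,
         1.00000000e+00]])}
side {'fovy': 52.09652490075737, 'cx': 275.0352583278493, 'cy': 208.40960809725075, 'camera_from_world': array([[-9.82394705e-01, -1.86817001e-01, -2.26476269e-04,
         4.43964382e-01],
       [-9.07585378e-02,  4.78321188e-01, -8.73482529e-01,
         9.41634475e-02],
       [ 1.63289715e-01, -8.58084057e-01, -4.86855440e-01,
         1.09444958e+00],
       [ 0.00000000e+00,  0.00000000e+00,  0.00000000e+00,
         1.00000000e+00]])}
```

View pics/top0.png

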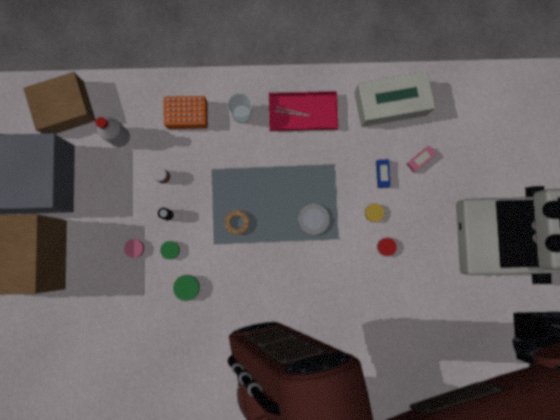

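View pics/side0.png

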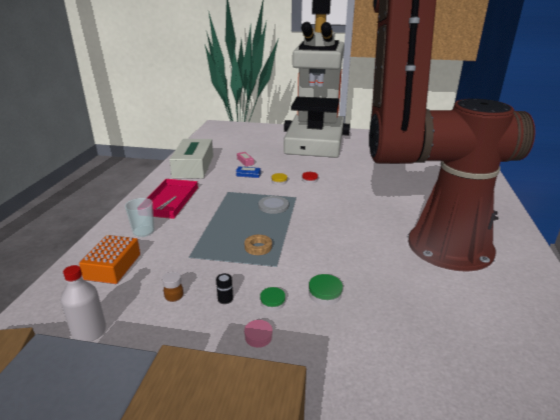

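Top view: the small green dish is at (170,250), the large green one at (187,288) and the pink dish at (135,248). The can is at (165,213), the jar at (163,176), yellow at (375,212) and red at (387,246). The blue box is at (384,173), the pink box at (421,159), the ring at (236,222) and the disc at (314,219). The green one meant is (170,250), the smaller of the two greens and not pink. The slide box meant is the blue one. The side view agrees with this. Next I'll measure and crop to confirm.

```bash
cat > h.py <<'E'
import cv2,numpy as np
def load(n): return dict(np.load(n+"0.npz"))
def ray(c,uv,z):
    f=210/np.tan(np.radians(float(c['fovy'])/2)); T=c['camera_from_world']; R,t=T[:3,:3],T[:3,3]
    uv=np.atleast_2d(uv).astype(float)
    d=np.c_[(uv[:,0]-c['cx'])/f,(uv[:,1]-c['cy'])/f,np.ones(len(uv))]@R; o=-R.T@t
    return o+d*((z-o[2])/d[:,2])[:,None]
def blob(p,lo,hi,box):
    x0,y0,x1,y1=box; h=cv2.cvtColor(p,cv2.COLOR_BGR2HSV); m=cv2.inRange(h,np.array(lo),np.array(hi)); k=np.zeros_like(m); k[y0:y1,x0:x1]=m[y0:y1,x0:x1]
    cs,_=cv2.findContours(k,cv2.RETR_EXTERNAL,cv2.CHAIN_APPROX_NONE); return max(cs,key=cv2.contourArea),k
E
python3 - <<'E'
from h import *
c=load("top"); p=c['p']
S=[("green",(40,100,30),(85,255,255),(150,235,185,265),.02),("biggreen",(40,100,30),(85,255,255),(165,270,210,305),.02),("yellow",(18,120,60),(35,255,255),(355,195,395,230),.02),
("red",(0,150,60),(8,255,255),(370,230,405,262),.02),("blue",(105,120,30),(130,255,255),(365,155,400,192),.024),("ring",(5,80,50),(22,255,255),(215,205,258,240),.018),
("can",(0,0,0),(180,255,60),(150,200,180,225),.05),("mat",(75,40,60),(105,255,140),(200,155,350,255),.002)]
for n,lo,hi,b,z in S:
    k,_=blob(p,lo,hi,b); w=ray(c,k[:,0,:],z)[:,:2].astype(np.float32)*1000
    (ce,sz,a)=cv2.minAreaRect(w); print(n,np.round(ce,1),np.round(sz,1),round(a,1),k[:,0].min(0),k[:,0].max(0))
    if n=="mat": print(cv2.boxPoints(((ce),sz,a)))
print("jar",ray(c,(163,176),.052),"disc",ray(c,(314.3,218.6),.014))
cr=p[150:300,120:220]; cr2=p[150:250,355:445]
a=cv2.resize(cr,None,fx=4,fy=4,interpolation=3)[:600]; b=cv2.resize(cr2,(390,433),interpolation=3)
o=np.zeros((600,800,3),np.uint8); o[:,:400]=a; o[:433,405:795]=b; cv2.imwrite("pics/crop.png",o)
E
```

```text
green [403.5 288. ] [48.2 42.3] 88.5 [161 242] [178 257]
biggreen [296.  242.3] [67.5 63.9] 88.6 [174 276] [198 299]
yellow [ 495.2 -295.9] [48.7 45.8] 88.5 [366 204] [383 220]
red [ 396.4 -325.4] [48.3 42.3] 88.5 [378 239] [395 254]
blue [ 606.2 -323.8] [75.8 33.2] 0.2 [377 160] [389 186]
ring [476.8  97.5] [65.5 62.8] 88.5 [225 211] [248 233]
can [499.5 283.3] [23.9 27.3] 71.3 [163 209] [173 219]
mat [431.4  78. ] [0. 0.] 0.0 [244 238] [244 238]
[[431.44492  78.0414 ]
 [431.44492  78.0414 ]
 [431.44492  78.0414 ]
 [431.44492  78.0414 ]]
jar [[0.60831854 0.29803328 0.052     ]] disc [[ 0.48119115 -0.12452298  0.014     ]]
```

View pics/crop.png

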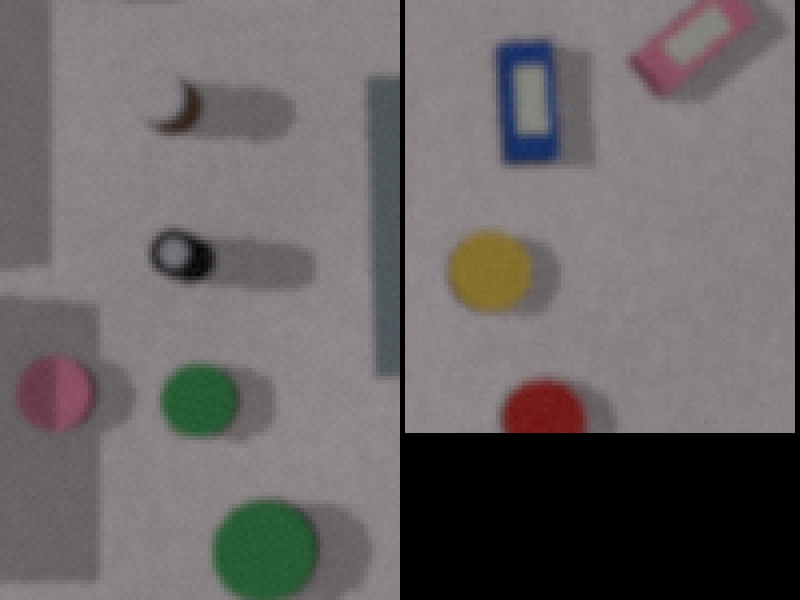

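The crop confirms the choice: small green dish at (170,250), about 54 mm across against about 70 mm for the big one, and the blue box at (384,173), labelled and not pink. I still need the mat's angle and the can from its dot.

```bash
cat >> h.py <<'E'
from scipy.spatial.transform import Rotation as Ro
def go(xyz,yawdeg,msg=""):
    "slide (cm) and yaw for TCP at xyz (m), tool x at world angle yawdeg"
    from workcell import manip
    s=manip.sense(); R=Ro.from_rotvec(s['tool_rot']).as_matrix()
    cur=np.arctan2(R[1,0],R[0,0]); dy=-(np.radians(yawdeg)-cur); dy=(dy+np.pi)%(2*np.pi)-np.pi
    print(msg,"slide",np.round(R.T@(np.array(xyz)-s['eef_pos'])*100,2),"yaw",round(dy,3))
E
python3 - <<'E'
from h import *
c=load("top"); p=c['p']
h=cv2.cvtColor(p,cv2.COLOR_BGR2HSV); print(h[190,275],h[150,275],h[219,314],h[213,164])
b,g,r=[p[...,i].astype(int) for i in range(3)]
m=((b-r>12)).astype(np.uint8); k=np.zeros_like(m); k[155:255,200:350]=m[155:255,200:350]
q=max(cv2.findContours(k,0,1)[0],key=cv2.contourArea)
w=ray(c,q[:,0],.002)[:,:2].astype(np.float32)*1000; print("mat",cv2.minAreaRect(w))
k=np.zeros_like(m); k[200:240,295:335]=(h[200:240,295:335,1]<35); q=max(cv2.findContours(k,0,1)[0],key=cv2.contourArea)
print("disc",cv2.minAreaRect(ray(c,q[:,0],.014)[:,:2].astype(np.float32)*1000))
k=np.zeros_like(m); k[208:218,158:170]=(h[208:218,158:170,2]>110); q=k
ys,xs=np.nonzero(q); print("dot px",xs.mean(),ys.mean(),len(xs),ray(c,(xs.mean(),ys.mean()),.056))
d=c['d']
for n,u,v in[("can",164,213),("green",170,250),("bench",190,230),("box",384,173),("disc",314,219)]: print(n,d[v,u])
print("pink",ray(c,(134.5,248),.02))
go((.4035,.288,.2),45,"green hover"); go((.479,-.0135,.3),45,"mid")
E
```

```text
[101  31  91] [168   9 135] [113  18 126] [120  13 119]
mat ((576.7247314453125, 140.48443603515625), (26.093692779541016, 20.564964294433594), 89.1913833618164)
disc ((478.8069152832031, -125.22781372070312), (112.23914337158203, 111.7580795288086), 88.54167175292969)
dot px 162.95454545454547 212.5 22 [[0.50524992 0.29755223 0.056     ]]
can 1.2795386
green 1.3025777
bench 1.3278729
box 1.3149369
disc 1.3129438
pink [[0.41020763 0.38697553 0.02      ]]
green hover slide [ 46.95 -78.3    3.19] yaw -0.492
mid slide [ 45.45 -47.28  -6.88] yaw -0.492
```

Emit:
{"name": "carry_out", "arguments": {"targets": [{"claw": -1,"slide": [4.5,-4.7,-1],"yaw": -0.05},{"claw": -1,"slide": [9,-9.4,-2],"yaw": -0.1},{"claw": -1,"slide": [13.5,-14.1,-3],"yaw": -0.15},{"claw": -1,"slide": [18,-18.8,-4],"yaw": -0.2},{"claw": -1,"slide": [22.5,-23.5,-5],"yaw": -0.25},{"claw": -1,"slide": [27,-28.2,-6],"yaw": -0.3},{"claw": -1,"slide": [31.5,-32.9,-7],"yaw": -0.35},{"claw": -1,"slide": [36,-37.6,-7],"yaw": -0.4},{"claw": -1,"slide": [40.5,-42.3,-7],"yaw": -0.45},{"claw": -1,"slide": [45,-47,-7],"yaw": -0.492}], "squeeze": 30}}

```text
clock: 1.35
eef_pos: [0.4621, -0.0435, 0.3011]
tool_rot: [2.901, 1.205, 0.0]
ft_force: [1.0, 0.0, 0.7]
gripper_width: 0.0854
grip_force: 0.0
```

```bash
cat >> h.py <<'E'
def snap(n,tag):
    from workcell import manip
    c=manip.calibration(n); p,d=manip.snapshot(n); np.savez(tag+"0.npz",p=p,d=d,**c); cv2.imwrite(f"pics/{tag}.png",p); return dict(c,p=p,d=d)
E
python3 - <<'E'
from h import *
from workcell import manip
print(manip.sense()['eef_pos'],manip.sense()['clock'])
snap("wrist","w1")
E
```

```text
[ 0.46206229 -0.04353406  0.30112332] 1.35
```

View pics/w1.png

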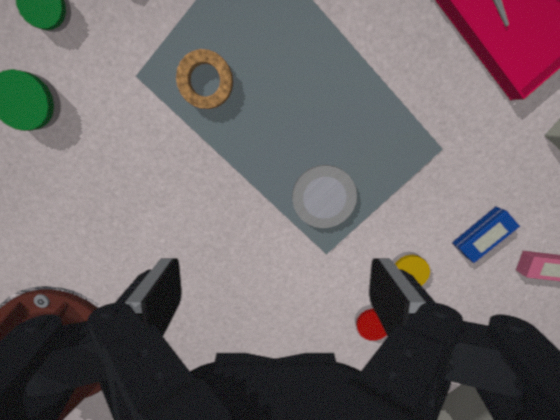

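The wrist view shows the ring (204,79), the disc (325,197) and mat corners at about (137,75), (325,253) and (441,149). I'll measure those.

Run:
```python
from h import *
for t in("w1","top"):
    c=load(t); p=c['p']; h=cv2.cvtColor(p,cv2.COLOR_BGR2HSV)
    mw=lambda uv,z: np.round(ray(c,uv,z)[:,:2]*1000,1)
    if t=="w1":
        print("corners",mw([(137,75),(325,253),(441,149)],.002).tolist())
        k,_=blob(p,(5,80,50),(22,255,255),(165,40,240,115)); x=cv2.fitEllipse(k); print("ring",x,mw(x[0],.018))
        g=cv2.medianBlur(cv2.cvtColor(p,6),5)
        m=np.zeros_like(g); m[155:240,285:365]=255*(h[155:240,285:365,1]<28); k=max(cv2.findContours(m,0,1)[0],key=cv2.contourArea); x=cv2.fitEllipse(k); print("disc",x,mw(x[0],.014))
    k,_=blob(p,(75,26,50),(115,120,140),(200,155,350,255) if t=="top" else (130,0,450,260))
    m=np.zeros(p.shape[:2],np.uint8); cv2.drawContours(m,[k],-1,255,-1)
    m=cv2.inRange(h,np.array((75,22,50)),np.array((115,90,140))); m=cv2.morphologyEx(cv2.medianBlur(m,5),3,np.ones((5,5)))
    k=max(cv2.findContours(m,0,1)[0],key=cv2.contourArea)
    print(t,"mat",cv2.minAreaRect(ray(c,k[:,0],.002)[:,:2].astype(np.float32)*1000))
    if t=="top": print("corners",mw([(212,168.5),(334,165),(338,240.5),(215,243.5)],.002).tolist())
```

```text
corners [[420.4, 168.0], [424.0, -187.4], [641.3, -185.2]]
ring ((203.8983154296875, 78.6847152709961), (54.09535217285156, 59.79154586791992), 154.1039581298828) [[479.4 100.7]]
disc ((324.0744934082031, 197.24273681640625), (61.48671340942383, 90.15899658203125), 45.38119888305664) [[ 482.3 -118.9]]
w1 mat ((531.2156982421875, -8.069610595703125), (218.56080627441406, 358.3340148925781), 0.9630164504051208)
top mat ((528.77880859375, -11.569000244140625), (213.50376892089844, 354.2978210449219), 0.8597859740257263)
corners [[636.1, 167.3], [637.4, -188.2], [417.4, -191.5], [417.8, 161.5]]
```

```bash
python3 -c "
from h import *
go((.4035,.290,.15),45)"
```

```text
slide [ 18.91 -27.15  15.33] yaw 0.009
```

Emit:
{"name": "carry_out", "arguments": {"targets": [{"claw": -1,"slide": [3,-4.5,2],"yaw": 0},{"claw": -1,"slide": [6,-9,4],"yaw": 0},{"claw": -1,"slide": [9,-13.5,6],"yaw": 0},{"claw": -1,"slide": [12,-18,8],"yaw": 0},{"claw": -1,"slide": [15,-22.5,10],"yaw": 0},{"claw": -0.7,"slide": [18.9,-27.1,13],"yaw": 0},{"claw": -0.7,"slide": [18.9,-27.1,15],"yaw": 0},{"claw": -0.7,"slide": [18.9,-27.1,15],"yaw": 0},{"claw": -0.7,"slide": [18.9,-27.1,15],"yaw": 0},{"claw": -0.7,"slide": [18.9,-27.1,15],"yaw": 0}]}}

```text
clock: 2.65
eef_pos: [0.4047, 0.2794, 0.1526]
tool_rot: [-2.903, -1.201, -0.004]
ft_force: [0.4, 0.7, 0.7]
gripper_width: 0.0727
grip_force: 0.0
```

Run:
```python
from h import *
snap("wrist","w2")
go((.4035,.290,.002),45)
```

```text
slide [ 0.63 -0.85 15.06] yaw -0.001
```

View pics/w2.png

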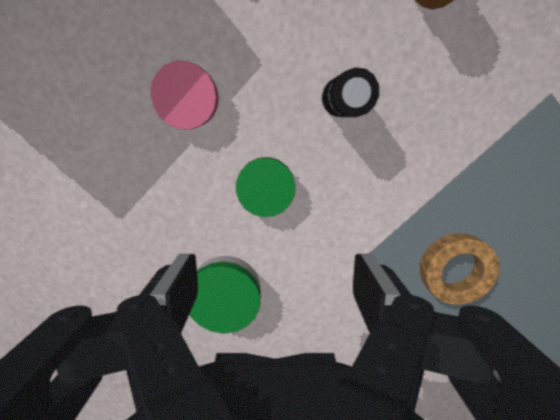

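The wrist view shows green at (266,187), the can's dot at (357,92), the pink dish at (184,95), the big green at (223,297) and the ring at (459,270).

Run:
```python
from h import *
from workcell import manip
c=load("w2"); p=c['p']; mw=lambda uv,z: np.round(ray(c,uv,z)[:,:2]*1000,1)
for n,lo,hi,b,z in[("green",(40,100,30),(85,255,255),(220,140,310,235),.02),("ring",(5,80,50),(22,255,255),(410,225,510,315),.018),("dot",(0,0,90),(180,70,255),(343,77,371,107),.056)]:
    k,_=blob(p,lo,hi,b); x=cv2.fitEllipse(k); print(n,np.round(x[0],1),np.round(x[1],1),mw(x[0],z),cv2.minAreaRect(ray(c,k[:,0],z)[:,:2].astype(np.float32)*1000))
print(manip.sense()['eef_pos'])
```

```text
green [265.2 186.9] [57.6 57.9] [[405.2 293.2]] ((404.4661865234375, 292.7724914550781), (52.167755126953125, 51.547035217285156), 1.3544647693634033)
ring [459.  268.4] [69.2 77.8] [[479.  105.6]] ((478.732666015625, 104.8488540649414), (68.55209350585938, 79.5534439086914), 0.5858191251754761)
dot [356.3  91.9] [27.5 30. ] [[506.2 300.5]] ((506.35064697265625, 300.40936279296875), (19.671676635742188, 19.153522491455078), 48.291961669921875)
[0.40467998 0.27939648 0.15255906]
```

Emit:
{"name": "carry_out", "arguments": {"targets": [{"claw": -0.7,"slide": [0.7,-0.8,3],"yaw": 0},{"claw": -0.7,"slide": [0.7,-0.8,6],"yaw": 0},{"claw": -0.7,"slide": [0.7,-0.8,9],"yaw": 0},{"claw": -0.7,"slide": [0.7,-0.8,11],"yaw": 0},{"claw": -0.7,"slide": [0.7,-0.8,11.5],"yaw": 0},{"claw": -0.7,"slide": [0.7,-0.8,11.5],"yaw": 0},{"claw": -0.7,"slide": [0.7,-0.8,11.5],"yaw": 0},{"claw": -0.7,"slide": [0.7,-0.8,11.5],"yaw": 0},{"claw": -0.7,"slide": [0.7,-0.8,11.5],"yaw": 0},{"claw": -0.7,"slide": [0.7,-0.8,11.5],"yaw": 0}]}}

```text
clock: 3.95
eef_pos: [0.4029, 0.2904, 0.0364]
tool_rot: [-2.902, -1.203, -0.0]
ft_force: [0.3, -0.1, 0.8]
gripper_width: 0.0723
grip_force: 0.0
```

Run:
```python
from h import *
from workcell import manip
print(manip.sense()['eef_pos'],manip.sense()['gripper_width'])
go((.404,.2905,.003),45)
```

```text
[0.40291071 0.29040643 0.03640352] 0.07229285994115557
 slide [0.08 0.07 3.34] yaw 0.0
```

Emit:
{"name": "carry_out", "arguments": {"targets": [{"claw": -0.7,"slide": [0.1,0.1,1.5],"yaw": 0},{"claw": -0.7,"slide": [0.1,0.1,3],"yaw": 0},{"claw": -0.7,"slide": [0.1,0.1,3.3],"yaw": 0},{"claw": -0.7,"slide": [0.1,0.1,3.3],"yaw": 0},{"claw": -0.5,"slide": [0.1,0.1,3.3],"yaw": 0},{"claw": -0.3,"slide": [0.1,0.1,3.3],"yaw": 0},{"claw": 0,"slide": [0.1,0.1,3.3],"yaw": 0},{"claw": 0,"slide": [0.1,0.1,3.3],"yaw": 0},{"claw": 0,"slide": [0.1,0.1,3.3],"yaw": 0},{"claw": 0,"slide": [0.1,0.1,3.3],"yaw": 0}], "squeeze": 30}}

```text
clock: 5.2
eef_pos: [0.4049, 0.2907, 0.004]
tool_rot: [-2.902, -1.203, -0.002]
ft_force: [-0.7, 0.0, 5.2]
gripper_width: 0.0525
grip_force: 31.7
```

Run:
```python
from h import *
from workcell import manip
s=manip.sense();print(s['eef_pos'],s['gripper_width'],s['grip_force'],s['ft_force'])
go((.4818,-.1208,.12),45,"from here to disc hover")
```

```text
[0.40494537 0.29069495 0.00399178] 0.05246133892315328 31.728569269180298 [-0.72823652  0.02084151  5.16621819]
from here to disc hover slide [-23.66  34.53 -11.62] yaw 0.0
```

Emit:
{"name": "carry_out", "arguments": {"targets": [{"claw": 0,"slide": [0,0,-3],"yaw": 0},{"claw": 0,"slide": [0,0,-8],"yaw": 0},{"claw": 0,"slide": [-2.4,3.5,-11.6],"yaw": 0},{"claw": 0,"slide": [-5.9,8.6,-11.6],"yaw": 0},{"claw": 0,"slide": [-9.4,13.8,-11.6],"yaw": 0},{"claw": 0,"slide": [-13,19,-11.6],"yaw": 0},{"claw": 0,"slide": [-16.5,24.1,-11.6],"yaw": 0},{"claw": 0,"slide": [-20,29.3,-11.6],"yaw": 0},{"claw": 0,"slide": [-22.5,32.8,-11.6],"yaw": 0},{"claw": 0,"slide": [-23.7,34.5,-11.6],"yaw": 0}]}}

```text
clock: 6.45
eef_pos: [0.4807, -0.1233, 0.1188]
tool_rot: [-2.904, -1.199, 0.0]
ft_force: [1.2, 0.8, -0.5]
gripper_width: 0.053
grip_force: 31.9
```

Emit:
{"name": "carry_out", "arguments": {"targets": [{"claw": 0,"slide": [0,0,1],"yaw": 0},{"claw": 0,"slide": [0,0,1],"yaw": 0},{"claw": 0,"slide": [0,0,1],"yaw": 0},{"claw": 0,"slide": [0,0,1],"yaw": 0},{"claw": 0,"slide": [0,0,1],"yaw": 0},{"claw": 0,"slide": [0,0,1],"yaw": 0},{"claw": 0,"slide": [0,0,1],"yaw": 0},{"claw": 0,"slide": [0,0,1],"yaw": 0},{"claw": 0,"slide": [0,0,1],"yaw": 0},{"claw": 0,"slide": [0,0,1],"yaw": 0}]}}

```text
clock: 7.7
eef_pos: [0.4808, -0.1212, 0.1092]
tool_rot: [-2.902, -1.203, 0.0]
ft_force: [0.1, -0.2, -1.0]
gripper_width: 0.0526
grip_force: 31.9
```

Run:
```python
from h import *
go((.4818,-.1208,.035),45); snap("wrist","w3")
```

```text
slide [0.1  0.04 7.42] yaw 0.0
```

View pics/w3.png

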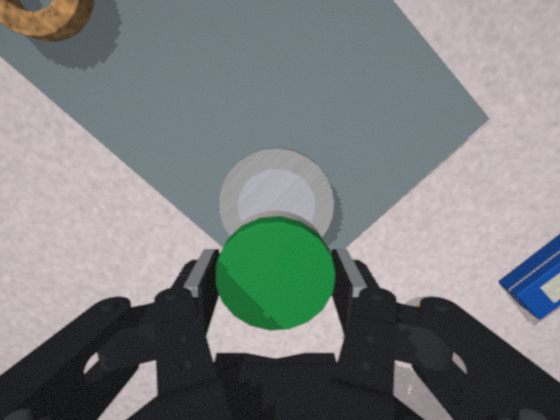

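The wrist view shows green held at (276,273) over the disc at (277,205). I'll compare the two centres in world coordinates.

Run:
```python
from h import *
c=load("w3"); p=c['p']; mw=lambda uv,z: np.round(ray(c,uv,z)[:,:2]*1000,1)
k,_=blob(p,(40,100,30),(85,255,255),(200,200,350,335)); (x,y),r=cv2.minEnclosingCircle(k); print("green",x,y,r,mw((x,y),.125))
h=cv2.cvtColor(p,cv2.COLOR_BGR2HSV); print(h[160,277],h[180,277],h[120,277])
pts=[]
for a in np.radians(np.arange(195,346,5)):  # outer edge: strongest saturation step along each ray
    rr=np.arange(48,66,.5); u=277+rr*np.cos(a); v=206+rr*np.sin(a)
    s=cv2.remap(cv2.GaussianBlur(h[...,1],(5,5),0),u.astype(np.float32)[None],v.astype(np.float32)[None],1)[0].astype(float)
    i=np.argmax(np.gradient(s)); pts.append((u[i],v[i]))
w=ray(c,pts,.014)[:,:2]*1000
A=np.c_[2*w,np.ones(len(w))]; q=np.linalg.lstsq(A,(w**2).sum(1),rcond=None)[0]; R=np.sqrt(q[2]+q[0]**2+q[1]**2); print("disc",q[:2],R,np.std(np.hypot(*(w-q[:2]).T)))
```

```text
green 275.0 274.941162109375 61.199893951416016 [[ 482.1 -118.5]]
[ 45   3 159] [113  13 182] [ 99  32 135]
disc [ 483.3226973  -118.35510651] 43.96103177034489 0.2904508520333388
```

Emit:
{"name": "carry_out", "arguments": {"targets": [{"claw": 0,"slide": [0.1,0.1,3],"yaw": 0},{"claw": 0,"slide": [0.1,0.1,6],"yaw": 0},{"claw": 0,"slide": [0.1,0.1,7.5],"yaw": 0},{"claw": 0,"slide": [0.1,0.1,8.3],"yaw": 0},{"claw": 0,"slide": [0.1,0.1,8.6],"yaw": 0},{"claw": 0,"slide": [0.1,0.1,8.8],"yaw": 0},{"claw": 0,"slide": [0.1,0.1,9],"yaw": 0},{"claw": 0,"slide": [0.1,0.1,9.1],"yaw": 0},{"claw": 0,"slide": [0.1,0.1,9.1],"yaw": 0},{"claw": 0,"slide": [0.1,0.1,9.1],"yaw": 0}]}}

```text
clock: 9.0
eef_pos: [0.4823, -0.1212, 0.0183]
tool_rot: [2.902, 1.203, 0.0]
ft_force: [0.8, -0.9, -1.0]
gripper_width: 0.0528
grip_force: 31.9
```

Emit:
{"name": "carry_out", "arguments": {"targets": [{"claw": -0.3,"slide": [0,0,0],"yaw": 0},{"claw": -0.4,"slide": [0,0,0],"yaw": 0},{"claw": -0.5,"slide": [0,0,0],"yaw": 0},{"claw": -0.5,"slide": [0,0,0],"yaw": 0},{"claw": -0.5,"slide": [0,0,-1],"yaw": 0},{"claw": -0.5,"slide": [0,0,-3],"yaw": 0},{"claw": -0.5,"slide": [0,0,-7],"yaw": 0},{"claw": -0.5,"slide": [0,0,-12],"yaw": 0},{"claw": -0.5,"slide": [0,0,-13],"yaw": 0},{"claw": -0.5,"slide": [0,0,-13],"yaw": 0}]}}

```text
clock: 10.25
eef_pos: [0.4828, -0.1214, 0.1494]
tool_rot: [2.901, 1.202, 0.003]
ft_force: [-0.6, 0.5, -0.3]
gripper_width: 0.0642
grip_force: 0.0
```

Run:
```python
from h import *
go((.495,-.2945,.13),0,"yellow hover")
c=snap("wrist","w4"); p=c['p']; k,_=blob(p,(40,100,30),(85,255,255),(150,100,400,400)); (x,y),r=cv2.minEnclosingCircle(k); print("green",x,y,r,ray(c,(x,y),.034))
```

```text
yellow hover slide [-11.39  13.09   1.95] yaw 0.786
green 274.06201171875 200.64353942871094 31.366107940673828 [[ 0.48311101 -0.11903528  0.034     ]]
```

Emit:
{"name": "carry_out", "arguments": {"targets": [{"claw": -0.5,"slide": [-2.2,2.6,0.4],"yaw": 0},{"claw": -0.6,"slide": [-5,5.6,1],"yaw": 0},{"claw": -0.7,"slide": [-8,9,1.5],"yaw": 0},{"claw": -0.7,"slide": [-10.5,12,2],"yaw": 0},{"claw": -0.7,"slide": [-11.4,13.1,2],"yaw": 0},{"claw": -0.7,"slide": [-11.4,13.1,2],"yaw": 0},{"claw": -0.7,"slide": [-11.4,13.1,2],"yaw": 0},{"claw": -0.7,"slide": [-11.4,13.1,2],"yaw": 0},{"claw": -0.7,"slide": [-11.4,13.1,2],"yaw": 0},{"claw": -0.7,"slide": [-11.4,13.1,2],"yaw": 0}]}}

```text
clock: 11.55
eef_pos: [0.4944, -0.294, 0.1284]
tool_rot: [2.902, 1.204, 0.0]
ft_force: [0.8, 0.7, -0.7]
gripper_width: 0.0722
grip_force: 0.0
```

Run:
```python
from h import *
c=snap("wrist","w5"); p=c['p']
for n,lo,hi,z in[("yellow",(18,120,60),(35,255,255),.02),("blue",(105,120,30),(130,255,255),.024),("red",(0,150,60),(6,255,255),.02)]:
    k,_=blob(p,lo,hi,(0,0,560,420)); (x,y),r=cv2.minEnclosingCircle(k); print(n,x,y,r,ray(c,(x,y),z),cv2.minAreaRect(ray(c,k[:,0],z)[:,:2].astype(np.float32)*1000))
go((.495,-.2945,.003),45,"yellow")
```

```text
yellow 277.61627197265625 201.17562866210938 32.344482421875 [[ 0.49756272 -0.29259725  0.02      ]] ((497.0050964355469, -293.30596923828125), (52.35733413696289, 53.0359992980957), 0.00952206365764141)
blue 408.43731689453125 126.03441619873047 60.00605392456055 [[ 0.60920203 -0.31977925  0.024     ]] ((608.1324462890625, -321.1435241699219), (79.69031524658203, 37.68003845214844), 0.8639793992042542)
red 223.6957244873047 298.7353515625 29.782054901123047 [[ 0.39984687 -0.3226281   0.02      ]] ((400.5959777832031, -323.4210205078125), (55.07694625854492, 52.47700119018555), 3.3777904510498047)
yellow slide [1.000e-02 6.000e-02 1.254e+01] yaw 0.001
```

View pics/w5.png

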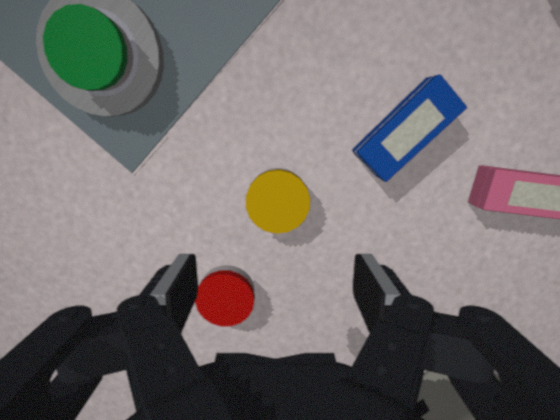

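The wrist view shows yellow (278,201), red (224,299), blue (408,126) and green sitting on the disc at (84,47). The red dish is 90 mm off to the side of the grasp, so the fingers clear it.

Emit:
{"name": "carry_out", "arguments": {"targets": [{"claw": -0.7,"slide": [0.1,0.2,4],"yaw": 0},{"claw": -0.7,"slide": [0.1,0.2,8],"yaw": 0},{"claw": -0.7,"slide": [0.1,0.2,11],"yaw": 0},{"claw": -0.7,"slide": [0.1,0.2,12.5],"yaw": 0},{"claw": -0.7,"slide": [0.1,0.2,12.5],"yaw": 0},{"claw": -0.5,"slide": [0.1,0.2,12.5],"yaw": 0},{"claw": -0.3,"slide": [0.1,0.2,12.5],"yaw": 0},{"claw": 0,"slide": [0.1,0.2,12.5],"yaw": 0},{"claw": 0,"slide": [0.1,0.2,12.5],"yaw": 0},{"claw": 0,"slide": [0.1,0.2,12.5],"yaw": 0}]}}

```text
clock: 12.85
eef_pos: [0.4977, -0.296, 0.0051]
tool_rot: [2.9, 1.202, 0.002]
ft_force: [-0.6, 1.4, 7.0]
gripper_width: 0.0526
grip_force: 31.7
```

Run:
```python
from h import *
from workcell import manip
s=manip.sense();print(s['eef_pos'],s['gripper_width'],s['grip_force'])
go((.4823,-.1212,.13),45,"stack hover")
```

```text
[ 0.49766247 -0.29602327  0.00513926] 0.05262892719754046 31.673796772956848
stack hover slide [ 11.29 -13.41 -12.52] yaw 0.0
```

Emit:
{"name": "carry_out", "arguments": {"targets": [{"claw": 0,"slide": [0,0,-4],"yaw": 0},{"claw": 0,"slide": [0,0,-9],"yaw": 0},{"claw": 0,"slide": [1.5,-1.8,-12.5],"yaw": 0},{"claw": 0,"slide": [4.2,-5,-12.5],"yaw": 0},{"claw": 0,"slide": [7,-8.3,-12.5],"yaw": 0},{"claw": 0,"slide": [9.5,-11.2,-12.5],"yaw": 0},{"claw": 0,"slide": [11.3,-13.4,-12.5],"yaw": 0},{"claw": 0,"slide": [11.3,-13.4,-12.5],"yaw": 0},{"claw": 0,"slide": [11.3,-13.4,-12.5],"yaw": 0},{"claw": 0,"slide": [11.3,-13.4,-12.5],"yaw": 0}]}}

```text
clock: 14.1
eef_pos: [0.4818, -0.1215, 0.1284]
tool_rot: [2.902, 1.201, 0.0]
ft_force: [-0.1, 0.1, -1.2]
gripper_width: 0.0528
grip_force: 32.1
```

Run:
```python
from h import *
c=snap("wrist","w6"); p=c['p']; from workcell import manip
s=manip.sense(); print(s['eef_pos'])
z=s['eef_pos'][2]+.015
k,_=blob(p,(18,120,60),(35,255,255),(0,0,560,420)); (x,y),r=cv2.minEnclosingCircle(k); print("yellow",x,y,r,ray(c,(x,y),z))
go((.4823,-.1212,.039),45)
```

```text
[ 0.48176608 -0.12146979  0.12832792]
yellow 274.8663635253906 274.018310546875 60.541908264160156 [[ 0.48309921 -0.11875283  0.14332792]]
 slide [0.06 0.01 8.93] yaw -0.001
```

Yellow is held at (483.1,-118.8) and green is at (483.1,-119.0), both in the wrist camera's frame. They line up, so I'll lower.

Emit:
{"name": "carry_out", "arguments": {"targets": [{"claw": 0,"slide": [0,0,3],"yaw": 0},{"claw": 0,"slide": [0,0,6],"yaw": 0},{"claw": 0,"slide": [0,0,7.5],"yaw": 0},{"claw": 0,"slide": [0,0,8.2],"yaw": 0},{"claw": 0,"slide": [0,0,8.5],"yaw": 0},{"claw": 0,"slide": [0,0,8.7],"yaw": 0},{"claw": 0,"slide": [0,0,8.8],"yaw": 0},{"claw": 0,"slide": [0,0,8.9],"yaw": 0},{"claw": 0,"slide": [0,0,8.9],"yaw": 0},{"claw": 0,"slide": [0,0,8.9],"yaw": 0}]}}

```text
clock: 15.4
eef_pos: [0.4815, -0.1205, 0.0393]
tool_rot: [2.902, 1.203, 0.0]
ft_force: [1.0, -1.1, 0.1]
gripper_width: 0.0526
grip_force: 32.1
```

Emit:
{"name": "carry_out", "arguments": {"targets": [{"claw": -0.3,"slide": [0,0,0],"yaw": 0},{"claw": -0.4,"slide": [0,0,0],"yaw": 0},{"claw": -0.5,"slide": [0,0,0],"yaw": 0},{"claw": -0.5,"slide": [0,0,0],"yaw": 0},{"claw": -0.5,"slide": [0,0,-1],"yaw": 0},{"claw": -0.5,"slide": [0,0,-3],"yaw": 0},{"claw": -0.5,"slide": [0,0,-7],"yaw": 0},{"claw": -0.5,"slide": [0,0,-11],"yaw": 0},{"claw": -0.5,"slide": [0,0,-11],"yaw": 0},{"claw": -0.5,"slide": [0,0,-11],"yaw": 0}]}}

```text
clock: 16.65
eef_pos: [0.4812, -0.1204, 0.1493]
tool_rot: [2.902, 1.203, 0.0]
ft_force: [0.6, -0.1, -0.2]
gripper_width: 0.0641
grip_force: 0.0
```

Run:
```python
from h import *
c=snap("wrist","w7"); p=c['p']
k,_=blob(p,(18,120,60),(35,255,255),(0,0,560,420)); (x,y),r=cv2.minEnclosingCircle(k); print("yellow",x,y,r,ray(c,(x,y),.054))
go((.607,-.323,.13),0,"box hover")
```

```text
yellow 275.23004150390625 206.28282165527344 34.18041229248047 [[ 0.48254575 -0.11797357  0.054     ]]
box hover slide [-5.42 23.29  1.8 ] yaw 0.786
```

Emit:
{"name": "carry_out", "arguments": {"targets": [{"claw": -0.5,"slide": [-1.1,4.7,0],"yaw": 0.15},{"claw": -0.4,"slide": [-2.4,10.3,0.5],"yaw": 0.3},{"claw": -0.3,"slide": [-3.7,16,1],"yaw": 0.45},{"claw": -0.3,"slide": [-4.9,21,1.5],"yaw": 0.6},{"claw": -0.3,"slide": [-5.4,23.3,1.8],"yaw": 0.7},{"claw": -0.3,"slide": [-5.4,23.3,1.8],"yaw": 0.775},{"claw": -0.3,"slide": [-5.4,23.3,1.8],"yaw": 0.775},{"claw": -0.3,"slide": [-5.4,23.3,1.8],"yaw": 0.775},{"claw": -0.3,"slide": [-5.4,23.3,1.8],"yaw": 0.775},{"claw": -0.3,"slide": [-5.4,23.3,1.8],"yaw": 0.775}]}}

```text
clock: 17.95
eef_pos: [0.6081, -0.3231, 0.1314]
tool_rot: [3.141, 0.018, 0.0]
ft_force: [-0.3, 0.8, 0.7]
gripper_width: 0.0554
grip_force: 0.0
```

Run:
```python
from h import *
c=snap("wrist","w8"); p=c['p']
h=cv2.cvtColor(p,cv2.COLOR_BGR2HSV)
k,_=blob(p,(105,120,30),(130,255,255),(0,0,560,420)); print("blue px",cv2.minAreaRect(k),cv2.minAreaRect(ray(c,k[:,0],.024)[:,:2].astype(np.float32)*1000))
(x,y),_,_=cv2.minAreaRect(k); x,y=int(x),int(y)
k,_=blob(p,(0,0,110),(180,90,255),(x-22,y-40,x+22,y+40)); print("label",cv2.minAreaRect(k),cv2.minAreaRect(ray(c,k[:,0],.024)[:,:2].astype(np.float32)*1000))
go((.607,-.323,.003),0.5)
```

```text
blue px ((277.5, 199.5), (95.0, 41.0), 90.0) ((610.3521728515625, -324.0453796386719), (79.83654022216797, 32.56370162963867), 0.8409942388534546)
label ((277.5, 202.5), (53.0, 25.0), 90.0) ((609.01171875, -323.8210754394531), (44.94699478149414, 20.54277992248535), 1.419455885887146)
 slide [-0.12 -0.02 12.84] yaw 0.003
```

View pics/w8.png

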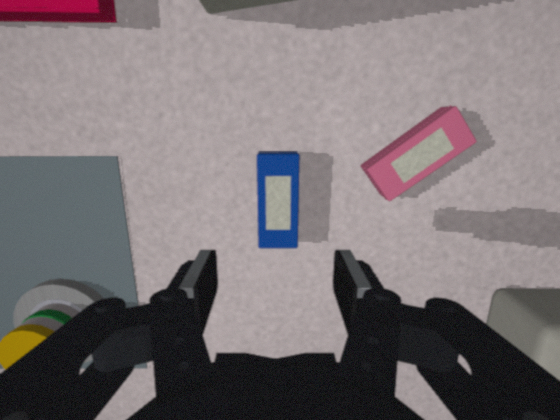

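The blue box is at (278,200) midway between the fingers, and the pink one is well clear at (418,153). I'll grasp it.

Emit:
{"name": "carry_out", "arguments": {"targets": [{"claw": -0.3,"slide": [0,0.1,4],"yaw": 0},{"claw": -0.3,"slide": [0,0.1,8],"yaw": 0},{"claw": -0.3,"slide": [0,0.1,11],"yaw": 0},{"claw": -0.3,"slide": [0,0.1,12.6],"yaw": 0},{"claw": -0.3,"slide": [0,0.1,12.6],"yaw": 0},{"claw": 0,"slide": [0,0.1,12.6],"yaw": 0},{"claw": 0.2,"slide": [0,0.1,12.6],"yaw": 0},{"claw": 0.5,"slide": [0,0.1,12.6],"yaw": 0},{"claw": 0.5,"slide": [0,0.1,12.6],"yaw": 0},{"claw": 0.5,"slide": [0,0.1,12.6],"yaw": 0}]}}

```text
clock: 19.25
eef_pos: [0.6097, -0.3254, 0.0075]
tool_rot: [3.139, 0.017, 0.005]
ft_force: [0.3, 0.4, 5.9]
gripper_width: 0.033
grip_force: 31.2
```

Run:
```python
from h import *
from workcell import manip
s=manip.sense();print(s['eef_pos'],s['gripper_width'],s['grip_force'])
go((.5702,.1007,.13),90.9,"box place hover")
```

```text
[ 0.6096932  -0.32536202  0.00746018] 0.03303324583648543 31.21816098690033
box place hover slide [ -3.45 -42.62 -12.36] yaw -1.576
```

Emit:
{"name": "carry_out", "arguments": {"targets": [{"claw": 0.5,"slide": [0,0,-4],"yaw": 0},{"claw": 0.5,"slide": [0,0,-9],"yaw": 0},{"claw": 0.5,"slide": [-0.3,-4,-12.4],"yaw": -0.16},{"claw": 0.5,"slide": [-0.7,-9,-12.4],"yaw": -0.33},{"claw": 0.5,"slide": [-1.1,-14,-12.4],"yaw": -0.5},{"claw": 0.5,"slide": [-1.6,-20,-12.4],"yaw": -0.67},{"claw": 0.5,"slide": [-2,-25,-12.4],"yaw": -0.84},{"claw": 0.5,"slide": [-2.5,-31,-12.4],"yaw": -1.01},{"claw": 0.5,"slide": [-2.9,-36,-12.4],"yaw": -1.18},{"claw": 0.5,"slide": [-3.3,-40.5,-12.4],"yaw": -1.35}]}}

```text
clock: 20.5
eef_pos: [0.5698, 0.0822, 0.1288]
tool_rot: [-2.435, -1.984, 0.001]
ft_force: [-0.1, 0.1, -0.7]
gripper_width: 0.0333
grip_force: 30.4
```

```bash
python3 -c "
from h import *
go((.5702,.1007,.10),90.9)"
```

```text
slide [ 1.82 -0.33  2.88] yaw -0.219
```

Emit:
{"name": "carry_out", "arguments": {"targets": [{"claw": 0.5,"slide": [0.9,-0.2,1],"yaw": -0.11},{"claw": 0.5,"slide": [1.8,-0.3,2],"yaw": -0.22},{"claw": 0.5,"slide": [1.8,-0.3,2.9],"yaw": -0.22},{"claw": 0.5,"slide": [1.8,-0.3,2.9],"yaw": -0.22},{"claw": 0.5,"slide": [1.8,-0.3,2.9],"yaw": -0.22},{"claw": 0.5,"slide": [1.8,-0.3,2.9],"yaw": -0.22},{"claw": 0.5,"slide": [1.8,-0.3,2.9],"yaw": -0.22},{"claw": 0.5,"slide": [1.8,-0.3,2.9],"yaw": -0.22},{"claw": 0.5,"slide": [1.8,-0.3,2.9],"yaw": -0.22},{"claw": 0.5,"slide": [1.8,-0.3,2.9],"yaw": -0.22}]}}

```text
clock: 21.75
eef_pos: [0.5716, 0.0985, 0.1002]
tool_rot: [-2.21, -2.232, 0.0]
ft_force: [-0.0, -0.4, -1.2]
gripper_width: 0.0329
grip_force: 30.4
```

Run:
```python
from h import *
from workcell import manip
print(manip.sense()['eef_pos'],manip.sense()['gripper_width'])
go((.5702,.1007,.0105),90.9)
```

```text
[0.57159372 0.09851022 0.10019762] 0.03293829249849763
 slide [ 0.22 -0.14  8.97] yaw -0.006
```

Emit:
{"name": "carry_out", "arguments": {"targets": [{"claw": 0.5,"slide": [0.2,-0.1,3],"yaw": 0},{"claw": 0.5,"slide": [0.2,-0.1,6],"yaw": 0},{"claw": 0.5,"slide": [0.2,-0.1,7.5],"yaw": 0},{"claw": 0.5,"slide": [0.2,-0.1,8.2],"yaw": 0},{"claw": 0.5,"slide": [0.2,-0.1,8.6],"yaw": 0},{"claw": 0.5,"slide": [0.2,-0.1,8.8],"yaw": 0},{"claw": 0.5,"slide": [0.2,-0.1,8.9],"yaw": 0},{"claw": 0.5,"slide": [0.2,-0.1,9],"yaw": 0},{"claw": 0.5,"slide": [0.2,-0.1,9],"yaw": 0},{"claw": 0.5,"slide": [0.2,-0.1,9],"yaw": 0}]}}

```text
clock: 23.0
eef_pos: [0.5707, 0.1005, 0.0103]
tool_rot: [2.21, 2.232, 0.0]
ft_force: [-0.1, 0.7, -0.8]
gripper_width: 0.0332
grip_force: 30.4
```

Emit:
{"name": "carry_out", "arguments": {"targets": [{"claw": 0.15,"slide": [0,0,0],"yaw": 0},{"claw": 0.05,"slide": [0,0,0],"yaw": 0},{"claw": 0,"slide": [0,0,0],"yaw": 0},{"claw": 0,"slide": [0,0,0],"yaw": 0},{"claw": 0,"slide": [0,0,-1],"yaw": 0},{"claw": 0,"slide": [0,0,-3],"yaw": 0},{"claw": 0,"slide": [0,0,-7],"yaw": 0},{"claw": 0,"slide": [0,0,-12],"yaw": 0},{"claw": 0,"slide": [0,0,-13],"yaw": 0},{"claw": 0,"slide": [0,0,-13],"yaw": 0}]}}

```text
clock: 24.25
eef_pos: [0.5716, 0.1006, 0.1423]
tool_rot: [2.208, 2.231, 0.004]
ft_force: [-0.2, -0.6, -0.6]
gripper_width: 0.0428
grip_force: 0.0
```

Run:
```python
from h import *
from workcell import manip
c=snap("wrist","w9"); p=c['p']
k,_=blob(p,(105,120,30),(130,255,255),(0,0,560,420)); print("blue",cv2.minAreaRect(ray(c,k[:,0],.026)[:,:2].astype(np.float32)*1000))
print(manip.sense()['eef_pos'])
go((.505,.2985,.13),45,"can hover")
```

```text
blue ((570.2924194335938, 102.799072265625), (33.56894302368164, 80.77371978759766), 0.5648965835571289)
[0.57026036 0.10046748 0.14038751]
can hover slide [19.87 -6.33  1.04] yaw 0.795
```

View pics/w9.png

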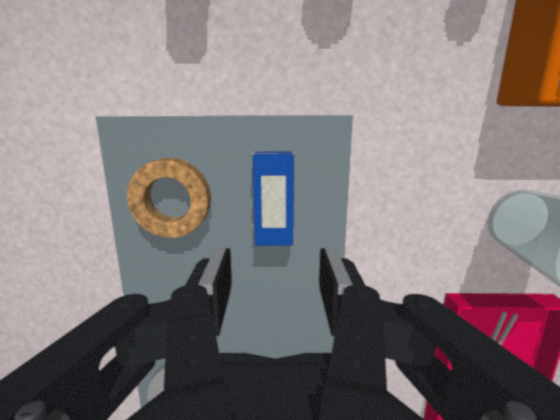

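The box lies behind the ring: box at (273,198), ring at (168,197), parallel to the mat edge. The can is next.

Emit:
{"name": "carry_out", "arguments": {"targets": [{"claw": -0.3,"slide": [4,-1.3,0],"yaw": 0},{"claw": -0.3,"slide": [9,-2.8,0],"yaw": 0},{"claw": -0.3,"slide": [14,-4.5,0],"yaw": 0},{"claw": -0.3,"slide": [18,-5.8,0],"yaw": 0},{"claw": -0.3,"slide": [19.9,-6.3,0],"yaw": 0},{"claw": -0.3,"slide": [19.9,-6.3,0],"yaw": 0},{"claw": -0.3,"slide": [19.9,-6.3,0],"yaw": 0},{"claw": -0.3,"slide": [19.9,-6.3,0],"yaw": 0},{"claw": -0.3,"slide": [19.9,-6.3,0],"yaw": 0},{"claw": -0.3,"slide": [19.9,-6.3,0],"yaw": 0}]}}

```text
clock: 25.55
eef_pos: [0.5059, 0.2983, 0.1403]
tool_rot: [2.211, 2.231, 0.0]
ft_force: [-0.8, 0.3, 0.3]
gripper_width: 0.0555
grip_force: 0.0
```

Run:
```python
from h import *
from workcell import manip
c=snap("wrist","w10"); p=c['p']; print(manip.sense()['eef_pos'])
go((.505,.2985,.012),90.9,"can")
```

```text
[0.50584341 0.29843981 0.14031804]
can slide [ 1.000e-02 -9.000e-02  1.283e+01] yaw -0.006
```

View pics/w10.png

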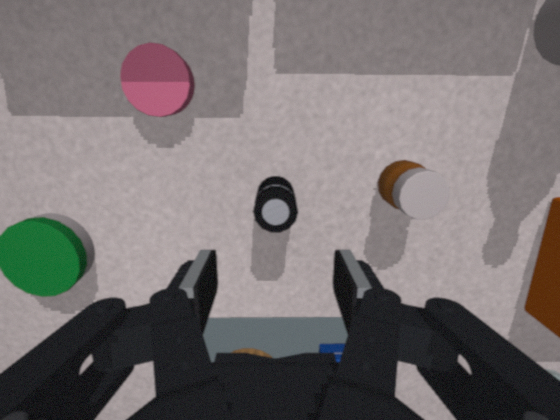

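The can's dot is at (276,211), centred between the fingers. The jar's cap is at (421,194), clear of them. I'll grasp at mid-height.

Emit:
{"name": "carry_out", "arguments": {"targets": [{"claw": -0.3,"slide": [0,0,4],"yaw": 0},{"claw": -0.3,"slide": [0,0,8],"yaw": 0},{"claw": -0.3,"slide": [0,0,11],"yaw": 0},{"claw": -0.3,"slide": [0,0,12.5],"yaw": 0},{"claw": -0.3,"slide": [0,0,12.5],"yaw": 0},{"claw": -0.1,"slide": [0,0,12.5],"yaw": 0},{"claw": 0.1,"slide": [0,0,12.5],"yaw": 0},{"claw": 0.5,"slide": [0,0,12.5],"yaw": 0},{"claw": 0.5,"slide": [0,0,12.5],"yaw": 0},{"claw": 0.5,"slide": [0,0,12.5],"yaw": 0}]}}

```text
clock: 26.85
eef_pos: [0.5069, 0.2995, 0.0169]
tool_rot: [2.21, 2.232, 0.004]
ft_force: [-0.8, -1.0, 4.8]
gripper_width: 0.0334
grip_force: 30.3
```

Run:
```python
from h import *
from workcell import manip
s=manip.sense();print(s['eef_pos'],s['gripper_width'],s['grip_force'])
go((.480,-.0108,.13),90.9,"can place hover")
```

```text
[0.50691535 0.2994761  0.01693002] 0.033427385098265046 30.254481732845306
can place hover slide [-30.99  -2.97 -11.35] yaw -0.006
```

Emit:
{"name": "carry_out", "arguments": {"targets": [{"claw": 0.5,"slide": [0,0,-4],"yaw": 0},{"claw": 0.5,"slide": [0,0,-9],"yaw": 0},{"claw": 0.5,"slide": [-4,-0.4,-11.3],"yaw": 0},{"claw": 0.5,"slide": [-9,-0.9,-11.3],"yaw": 0},{"claw": 0.5,"slide": [-14,-1.3,-11.3],"yaw": 0},{"claw": 0.5,"slide": [-19,-1.8,-11.3],"yaw": 0},{"claw": 0.5,"slide": [-24,-2.3,-11.3],"yaw": 0},{"claw": 0.5,"slide": [-28,-2.7,-11.3],"yaw": 0},{"claw": 0.5,"slide": [-30.5,-3,-11.3],"yaw": 0},{"claw": 0.5,"slide": [-31,-3,-11.3],"yaw": 0}]}}

```text
clock: 28.1
eef_pos: [0.478, -0.0127, 0.1278]
tool_rot: [-2.213, -2.229, 0.001]
ft_force: [-0.4, -0.4, -1.9]
gripper_width: 0.0333
grip_force: 30.3
```

Emit:
{"name": "carry_out", "arguments": {"targets": [{"claw": 0.5,"slide": [0,0,3],"yaw": 0},{"claw": 0.5,"slide": [0,0,6],"yaw": 0},{"claw": 0.5,"slide": [0,0,7],"yaw": 0},{"claw": 0.5,"slide": [0,0,7],"yaw": 0},{"claw": 0.5,"slide": [0,0,7],"yaw": 0},{"claw": 0.5,"slide": [0,0,7],"yaw": 0},{"claw": 0.5,"slide": [0,0,7],"yaw": 0},{"claw": 0.5,"slide": [0,0,7],"yaw": 0},{"claw": 0.5,"slide": [0,0,7],"yaw": 0},{"claw": 0.5,"slide": [0,0,7],"yaw": 0}]}}

```text
clock: 29.35
eef_pos: [0.4787, -0.0115, 0.0582]
tool_rot: [-2.21, -2.232, 0.0]
ft_force: [-0.7, 0.8, -1.1]
gripper_width: 0.0333
grip_force: 30.3
```

Run:
```python
from h import *
from workcell import manip
s=manip.sense();print(s['eef_pos'],s['gripper_width'],s['grip_force'])
go((.480,-.0108,.0195),90.9,"down")
snap("wrist","w11")
```

```text
[ 0.47867733 -0.01146618  0.05817857] 0.033251870098029726 30.27903378009796
down slide [0.07 0.13 3.87] yaw -0.006
```

View pics/w11.png

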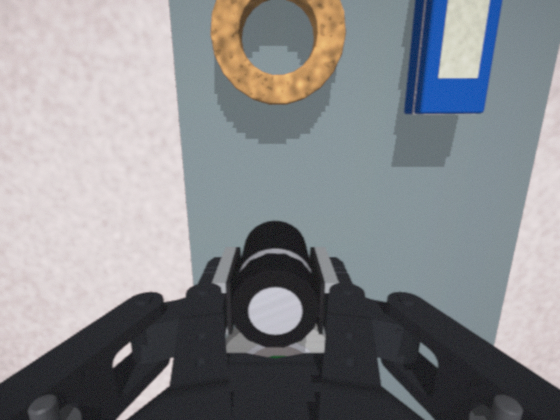

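The can is held upright at (275,300), in line with the ring at (278,38). I'll lower and release it, then back off.

Emit:
{"name": "carry_out", "arguments": {"targets": [{"claw": 0.5,"slide": [0.1,0.1,1.5],"yaw": 0},{"claw": 0.5,"slide": [0.1,0.1,2.5],"yaw": 0},{"claw": 0.5,"slide": [0.1,0.1,3.2],"yaw": 0},{"claw": 0.5,"slide": [0.1,0.1,3.5],"yaw": 0},{"claw": 0.5,"slide": [0.1,0.1,3.7],"yaw": 0},{"claw": 0.5,"slide": [0.1,0.1,3.8],"yaw": 0},{"claw": 0.5,"slide": [0.1,0.1,3.9],"yaw": 0},{"claw": 0.5,"slide": [0.1,0.1,3.9],"yaw": 0},{"claw": 0.5,"slide": [0.1,0.1,3.9],"yaw": 0},{"claw": 0.5,"slide": [0.1,0.1,3.9],"yaw": 0}]}}

```text
clock: 30.65
eef_pos: [0.4798, -0.0104, 0.0193]
tool_rot: [2.21, 2.232, 0.0]
ft_force: [0.2, -0.1, -1.9]
gripper_width: 0.0338
grip_force: 30.3
```

Emit:
{"name": "carry_out", "arguments": {"targets": [{"claw": 0.15,"slide": [0,0,0],"yaw": 0},{"claw": 0.05,"slide": [0,0,0],"yaw": 0},{"claw": -0.1,"slide": [0,0,0],"yaw": 0},{"claw": -0.1,"slide": [0,0,0],"yaw": 0},{"claw": -0.1,"slide": [0,0,-1],"yaw": 0},{"claw": -0.1,"slide": [0,0,-3],"yaw": 0},{"claw": -0.1,"slide": [0,0,-7],"yaw": 0},{"claw": -0.1,"slide": [0,0,-12],"yaw": 0},{"claw": -0.1,"slide": [0,0,-17],"yaw": 0},{"claw": -0.1,"slide": [0,0,-22],"yaw": 0}]}}

```text
clock: 31.9
eef_pos: [0.4795, -0.0104, 0.2416]
tool_rot: [2.21, 2.232, 0.001]
ft_force: [0.0, -0.2, -0.3]
gripper_width: 0.0468
grip_force: 0.0
```

Emit:
{"name": "carry_out", "arguments": {"targets": [{"claw": -0.1,"slide": [-3,1,-2],"yaw": 0},{"claw": -0.1,"slide": [-7,2,-3],"yaw": 0},{"claw": -0.1,"slide": [-12,4,-3],"yaw": 0},{"claw": -0.1,"slide": [-17,5,-3],"yaw": 0},{"claw": -0.1,"slide": [-22,7,-3],"yaw": 0},{"claw": -0.1,"slide": [-27,8,-3],"yaw": 0},{"claw": -0.1,"slide": [-31,9,-3],"yaw": 0},{"claw": -0.1,"slide": [-34,10,-3],"yaw": 0},{"claw": -0.1,"slide": [-34,10,-3],"yaw": 0},{"claw": -0.1,"slide": [-34,10,-3],"yaw": 0}]}}

```text
clock: 33.15
eef_pos: [0.5828, -0.3488, 0.2693]
tool_rot: [-2.21, -2.232, -0.001]
ft_force: [-1.0, 0.5, 0.1]
gripper_width: 0.0467
grip_force: 0.0
```

Run:
```python
from h import *
from workcell import manip
print(manip.sense()['eef_pos'])
snap("side","s2"); c=snap("top","t2"); p=c['p']
h=cv2.cvtColor(p,cv2.COLOR_BGR2HSV)
k,_=blob(p,(105,120,30),(130,255,255),(200,150,350,250)); print("blue",cv2.minAreaRect(ray(c,k[:,0],.026)[:,:2].astype(np.float32)*1000))
k,_=blob(p,(18,120,60),(35,255,255),(290,190,350,245)); print("yellow",ray(c,cv2.minEnclosingCircle(k)[0],.054))
k,_=blob(p,(0,0,105),(180,70,255),(268,205,284,232)); print("dot",cv2.minEnclosingCircle(k),ray(c,cv2.minEnclosingCircle(k)[0],.058))
k,_=blob(p,(0,150,60),(8,255,255),(370,230,405,262)); print("red",cv2.minAreaRect(ray(c,k[:,0],.02)[:,:2].astype(np.float32)*1000)[0])
a=cv2.resize(p[150:260,140:400],(780,330)); cv2.imwrite("pics/fin_top.png",a)
q=cv2.imread("pics/s2.png")[150:320,140:340]; b=cv2.resize(q,(312,265)); o=np.zeros((600,800,3),np.uint8); o[:330,:780]=a; o[333:598,:312]=b; cv2.imwrite("pics/fin.png",o)
```

```text
[ 0.58281799 -0.34875511  0.26934119]
blue ((566.9925537109375, 98.04803466796875), (33.44219970703125, 77.86225128173828), 1.432941198348999)
yellow [[ 0.47948264 -0.12154393  0.054     ]]
dot ((275.5, 210.5), 9.300638198852539) [[ 0.50268484 -0.01409648  0.058     ]]
red (354.4546813964844, -369.8742370605469)
```

View pics/fin.png

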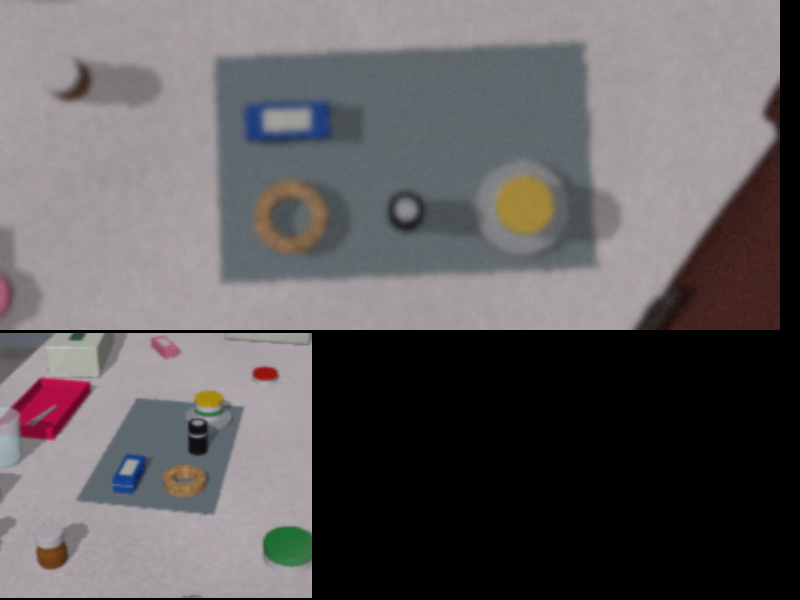

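The final picture shows the stack centred on the disc (521,206), the can (407,210) midway to the ring (290,216), and the box (288,121) square behind the ring. Red and the jar are where they were. The printed dot and red positions are not usable: the dot mask picked up the mat and the red mask picked up the arm. Handing in.

```bash
python3 -c "
from workcell import manip
print(manip.sign_off())"
```

```text
the job is handed in; nothing more can be done
None
```

The batch is set out as asked and handed in at about 33 s; the final pictures show everything in place and the red dish and amber jar where they were, but the hand-in gave no verdict.

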